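Right the fallen bottle and pull out the trolley handle

TASK

The square bottle on the little rolling tray has fallen over: first stand it upright on its base again, on the tray between its two neighbours, and let go of it. Then take the tray's pull handle so that its side button is squeezed in, pull it straight up past its first stop all the way to the second, and finish while still holding the handle fully extended there, because it slides back in when let go. Leave the neighbours and everything else on the table standing where they are.

Things in the scene. Friction and masses are not known exactly. Their poses are not given: they have to be found in the camera images.
- trolley: low grey rolling tray, wheels locked, fixed. Origin on the table under its centre; x across, y along (yaw within 0.25 rad of the world), z up. 150 (x) x 430 (y) mm, floor 45 mm above the table, rim 12 mm higher. Items stand in a row along x = 0. At x = 0, y = +175 mm a black sleeve, 34 (x) x 50 (y) mm, 100 mm high from the floor; the pull handle telescopes straight up out of it
- handle_grip: black rubber hand grip on top of the sleeve, 34 (x) x 70 (y) x 44 (z) mm, origin at the centre of its underside, axes as the trolley's; underside 145 mm above the table when fully in. The release button is in its +x face (the far side from the robot), so gripped across x it measures 43 mm with the button out and 36 mm with it in
- button_face (a point): centre of the outer face of the grey release button, 26 x 26 mm, on the grip's +x face, 22 mm above the grip's underside. It stands 9 mm out and is pushed in towards -x of the grip; a firm pinch of the grip between two fingers across x (20 N or more) presses it in
- release_button (a joint): travel of the button, m: 0 out, 0.007 fully in. Sprung: about 3.5 N to start, 6 N fully in. With it out, a catch inside keeps the handle from leaving the sleeve; with it 5 mm in or more, the handle is free
- upper_tube (a joint): extension of the upper tube out of the lower tube, m: 0 in, 0.050 fully out. It comes out first: the pull is about 5 N; reaching 0.050 is the first stop
- lower_tube (a joint): extension of the lower tube out of the sleeve, m: 0 in, 0.050 fully out. It follows after the first stop, against about 10 N; with both tubes out (grip raised by 100 mm) the handle is at its second, hard stop. Springs and weight pull both back in when the grip is let go
- bottle: white plastic bottle, square body 42 x 42 x 66 mm with a black round cap 26 mm in diameter and 22 mm high on top (88 mm overall), about 150 g, centre of mass about 37 mm from the base. Origin at the centre of its base, z towards the cap, x and y square to the body's faces. It starts lying on one face, cap roughly towards -y of the trolley (within 0.3 rad), own x level
- tin: neighbour: round squat metal tin, 54 mm in diameter, 42 mm high, standing in the row on the tray; origin at the centre of its base
- wax_box: neighbour: square squat wooden box, 48 x 48 x 40 mm, standing in the row on the tray; origin at the centre of its base. Tin and box stand about 230 mm apart, the bottle between them; they may be swapped
- mug: white mug, 80 mm in diameter, 90 mm high, on the table, origin at its base; to be left alone
- metronome: dark wooden pyramid metronome, 130 mm high, on the table, origin at its base; to be left alone
- practice_pad: round black practice pad, 190 mm in diameter, 22 mm high, on the table, origin at its base; to be left alone
- drumstick: wooden drumstick, 370 mm long, 15 mm thick, lying along its own x on the table, to the right of the tray, origin under its middle; to be left alone
- pick_jar: glass jar with a metal lid, 64 mm in diameter, 75 mm high, on the table, origin at its base; to be left alone
There are look-alikes about, which are no part of the job. Of the things shaped like the tin, the metal one is meant. There is more than one size of the bottle; the job needs the larger.

How it is judged:
On the way, in this order (a step that is already met when the one before it is completed fails the run):
1. the bottle stands upright on the tray between its neighbours, let go (angle between bottle's own z axis and vertical below 0.12 rad and z of bottle in the frame of trolley between 0.038 and 0.052 m and x of bottle in the frame of trolley between -0.05 and 0.05 m and horizontal distance between bottle and tin below 0.19 m and horizontal distance between bottle and wax_box below 0.19 m and contact force between the fingers and bottle below 0.1 N and linear speed of bottle below 0.03 m/s), for 0.3 s.
2. the button is squeezed in while the handle is still in (value of joint release_button above 0.0045 m and value of joint upper_tube below 0.008 m and contact force between the fingers and handle_grip above 2 N), for 0.1 s.
3. the handle is pulled to its first stop (value of joint upper_tube above 0.045 m and contact force between the fingers and handle_grip above 2 N), for 0.05 s.
At the end, for the whole second after the job is handed in: The fingers hold the handle (over 3 N) at its second stop, both tubes out by more than 45 of their 50 mm and still; the bottle stands upright (within 0.12 rad) with its base on the tray floor, within 50 mm of the tray's centre line and 190 mm of each neighbour, not touched by the fingers (all of step 1 and value of joint each of upper_tube, lower_tube above 0.045 m and contact force between the fingers and handle_grip above 3 N and velocity of joint lower_tube between -0.01 and 0.01 m/s); the arm keeps its last pose, push and grip.
It fails at once if a neighbour or bystander is shifted by more than 30 mm (distance of any of tin, wax_box, mug, metronome, practice_pad, drumstick, pick_jar from where it was at the start of the episode above 0.03 m).
It fails at once if a neighbour or bystander is tipped (angle between any of tin, wax_box, mug, metronome, practice_pad, drumstick, pick_jar's own z axis and vertical above 0.35 rad).
It also fails if it takes over 54 s, if anything falls off the work surface, if the arm or the gripper's body presses on something with over 40 N, if the wrist force passes 120 N, or if a joint passes its speed limit or range.

ROBOT

A 6-joint arm with a two-finger parallel gripper is mounted at the origin on the work surface. World frame = base frame: x ahead of the robot, y to its left, z up, the work surface at z = 0. Lengths are in m, angles in rad, forces in N, time in s.
With the tool pointing down it reaches from about 0.375 to 0.975 m from the base axis. Payload 3.8 kg.
Tool frame: the origin (TCP) lies on the centre line of the jaws, within the pads' length; the fingertips stand 17 mm ahead of it and the grasp point (between the pads) lies 2 mm behind it; z points along the fingers, x is the direction in which the jaws open and shut, and the axes are right-handed (so a half turn about z gives the same grasp; the last joint's range is limited). The gripper opens to 85 mm and grips with 20 to 120 N. Pads are 22 mm wide; open, the fingers measure 114 mm over their backs; the gripper's body (76 mm by 85 mm) begins 54 mm behind the grasp point. The pads swing forward as they close: fully open they stand 13 mm farther back than shut.
Start: joints at [1.18, 0.264, 1.604, -0, 1.274, -0.037], TCP at [0.234, 0.633, 0.248] pointing down, gripper open.
Joint ranges: [-2.63, 2.63], [-0.94, 2.18], [0.31, 2.57], [-1.31, 4.45], [0, 2.66], [-2.55, 2.55]. Speed limits (rad/s): [2.57, 2.57, 3.14, 3.14, 3.14, 3.14].

INTERFACE

Orientations are given as a unit quaternion [x, y, z, w].
In Python, from rig import get_obs, vision, bot, find_in, masks_of gives the robot as it stands.
- The arm moves only by the tool play_rows, never from a script. Its argument "deltas" is a list of rows, each a list of 7 numbers: the shift along the tool's x, y, z in units of 25 mm (1.0 is 25 mm), then the turn, a rotation vector about the tool's x, y, z in units of 5 degrees (1.0 is 5 degrees), then the finger opening in mm, from 0 to 85.4. In form: [[dx, dy, dz, ax, ay, az, hand], ...]. A call has 1 to 10 rows; each row is the pose to reach, as a shift and turn from the pose commanded when the call began, along the tool's axes at that moment; what a row does not reach only later rows make up. A row lasts 1/10 s, in which the tool goes at most 50 mm and 8.59 degrees, less where a joint would pass 70% of its speed; a pose out of reach is approached as far as the arm can. A call with a gripper value outside its range is refused whole. The fingers move at their own pace and stop on an object; "newtons" is the grip in N (left out, the last holds). Time passes only in rows, so rows that repeat a pose let the fingers close. It gives the time, the measured TCP pose, the force and the opening at its end, in the units of the state.
- get_obs(): the state, without advancing time (a new reading comes with each control period).
- vision.camera(name): name is "side" or "top"; returns a dict with "pixels" (384x512x3 uint8, red, green, blue), "z_map" (384x512 float32, m along the optical axis (not along the pixel's ray), 0 where there is no reading), "fx", "fy", "cx", "cy" (pixels), "R" (3x3) and "t" (3): a world point X has camera coordinates R X + t. Camera axes: x right, y down, z forward; pixel columns grow to the right and rows downward; lengths in m; the calibration is good to about 2 mm. A picture is of the moment at which its call begins.
- bot.sign_off(): hands the job in, once; it reports no verdict.
Trained networks look in the newest picture that a camera, given by its name, has taken for a name from the list of things; names that differ only in an ending like _2 or _b are one class to them, and where a whole thing is asked for, a point or a joint stands for the part that bears it (a point fixed in the world has none). Each returns a list of dicts, best first, with "score" (0 to 1); they miss things now and then, are a little off and sometimes report something else, mostly with a low value. They report only what shows in the picture. A call takes as long as a camera call. They do not tell look-alikes from the thing itself.
- find_in(camera, target): "location" ([x, y, z] in m, in world coordinates, good to about 4 mm: the middle of the surface that is visible of it).
- masks_of(camera, target): "region" (384x512 bool, what is visible of it).
The state is a dict: "time": time; "joints": joint angles; "qd": joint speeds; "effort": joint torques, N m; "position": TCP position; "tcp_rot": TCP orientation; "contact_force": force on the tool from outside, world axes, zero at the start; "wrist_torque": the same for the moment, N m; "width": opening from 0.0 (shut) to 1.0 (fully open).
Only numpy, scipy, OpenCV 4.12 (cv2) and the standard library are available. Lean on these libraries where they do the work, as an engineer would, in place of code of your own. Each camera call takes 0.05 s, during which the arm holds its last target.

## Working session

There is one attempt and no reset: what is moved stays moved. The work goes in short steps, Python scripts to look and compute and a tool call to move; the robot and the scene stay as the last step left them, time stands still between calls to the robot, and variables do not carry over. Pictures are saved under pics/ and viewed, and the job is handed in when it is done.

Besides the shell and the picture viewer there is one more tool, called after ">>>" by a JSON object that holds its "api" and its "payload", one argument or row to a line. play_rows: Moves the arm, as the interface text tells. Its arguments: {"type":"object","properties":{"deltas":{"type":"array","items":{"type":"array","items":{"type":"number"}}},"newtons":{"type":"number"}},"required":["deltas"]}

```bash
mkdir -p pics; ls
python3 - <<'E'
from rig import get_obs, vision, bot, find_in, masks_of
import cv2,numpy as np,pickle
o=get_obs();print({k:np.round(v,3) for k,v in o.items()})
for n in ("side","top"):
    c=vision.camera(n);pickle.dump(c,open(f"{n}0.pkl","wb"))
    cv2.imwrite(f"pics/{n}0.png",cv2.resize(c["pixels"][:,:,::-1],(800,600)))
    print(n,c["fx"],c["cx"],c["cy"],np.round(c["R"],3).tolist(),np.round(c["t"],3))
    for t in ["trolley","handle_grip","button_face","bottle","tin","wax_box","mug","metronome","practice_pad","drumstick","pick_jar"]:
        for d in find_in(n,t): 
            X=np.array(d["location"]);p=c["R"]@X+c["t"];print(n,t,round(d["score"],2),np.round(X,3),"px",np.round([c["fx"]*p[0]/p[2]+c["cx"],c["fy"]*p[1]/p[2]+c["cy"]]))
print(get_obs()["time"])
E
```

```text
pics
{'time': np.float64(0.0), 'joints': array([ 1.18 ,  0.265,  1.605, -0.   ,  1.274, -0.037]), 'qd': array([-0.001, -0.   , -0.001,  0.   ,  0.001, -0.001]), 'effort': array([-1.0000e-03, -5.1513e+01, -3.6730e+01, -0.0000e+00,  1.3000e-02,
       -0.0000e+00]), 'position': array([0.234, 0.633, 0.247]), 'tcp_rot': array([ 0.821,  0.572, -0.001,  0.001]), 'contact_force': array([-0.371, -0.072, -0.622]), 'wrist_torque': array([-0.019, -0.048, -0.02 ]), 'width': np.float64(0.998)}
side 427.12883552879293 244.39221853019848 190.75817758578336 [[0.867, -0.498, -0.002], [-0.29, -0.5, -0.816], [0.405, 0.708, -0.578]] [-0.532  0.255  1.188]
side trolley 0.68 [0.568 0.054 0.048] px [224. 198.]
side handle_grip 0.65 [0.581 0.207 0.176] px [206. 144.]
side bottle 0.59 [ 0.592 -0.017  0.079] px [241. 199.]
side bottle 0.57 [0.43  0.034 0.03 ] px [189. 218.]
side tin 0.67 [ 0.477 -0.237  0.041] px [244. 263.]
side tin 0.65 [ 0.586 -0.24   0.043] px [278. 250.]
side tin 0.6 [ 0.585 -0.14   0.084] px [259. 220.]
side wax_box 0.64 [0.583 0.086 0.078] px [224. 185.]
side mug 0.87 [0.754 0.172 0.06
[... 729 characters left out ...]
]
top handle_grip 0.53 [0.58  0.224 0.188] px [178. 192.]
top bottle 0.74 [ 0.594 -0.002  0.088] px [239. 189.]
top bottle 0.52 [0.436 0.048 0.025] px [230. 231.]
top tin 0.71 [ 0.59  -0.13   0.087] px [272. 187.]
top tin 0.68 [ 0.595 -0.229  0.043] px [296. 186.]
top tin 0.49 [ 0.477 -0.223  0.039] px [297. 215.]
top wax_box 0.75 [0.589 0.104 0.088] px [212. 192.]
top mug 0.87 [0.775 0.191 0.037] px [190. 152.]
top metronome 0.73 [ 0.752 -0.188  0.088] px [283. 146.]
top practice_pad 0.78 [ 0.401 -0.569  0.019] px [385. 228.]
top practice_pad 0.42 [0.581 0.222 0.19 ] px [178. 191.]
top drumstick 0.23 [0.771 0.192 0.038] px [189. 153.]
top pick_jar 0.68 [0.55  0.416 0.073] px [134. 209.]
1.2
```

View pictures.

Run:
```python
import cv2,pickle
a=pickle.load(open("top0.pkl","rb"))["pixels"][140:250,120:320,::-1]
b=pickle.load(open("side0.pkl","rb"))["pixels"][100:290,140:340,::-1]
cv2.imwrite("pics/topc.png",cv2.resize(a,None,fx=4,fy=4,interpolation=2))
cv2.imwrite("pics/sidec.png",cv2.resize(b,None,fx=3.1,fy=3.1,interpolation=2))
```

```text
(no output)
```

View pics/top0.png

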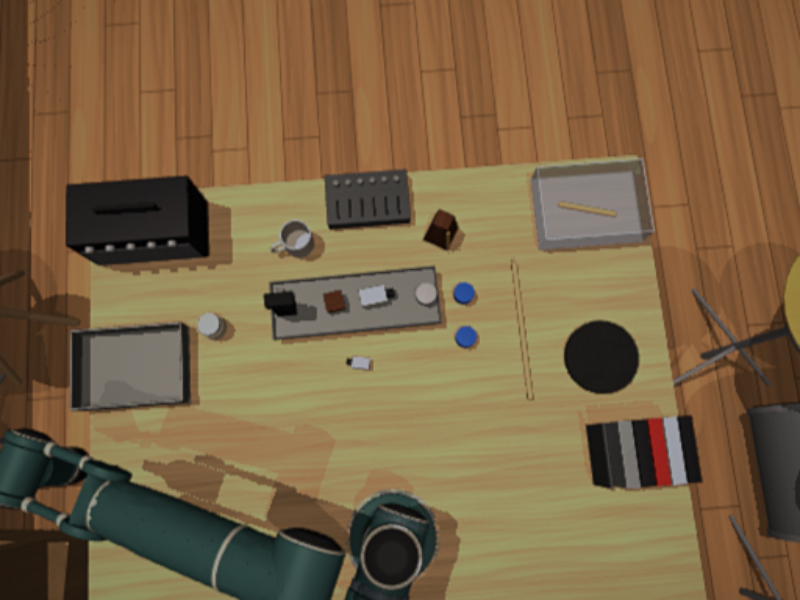

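```bash
ls pics
```

```text
side0.png
sidec.png
top0.png
topc.png
```

View pics/topc.png

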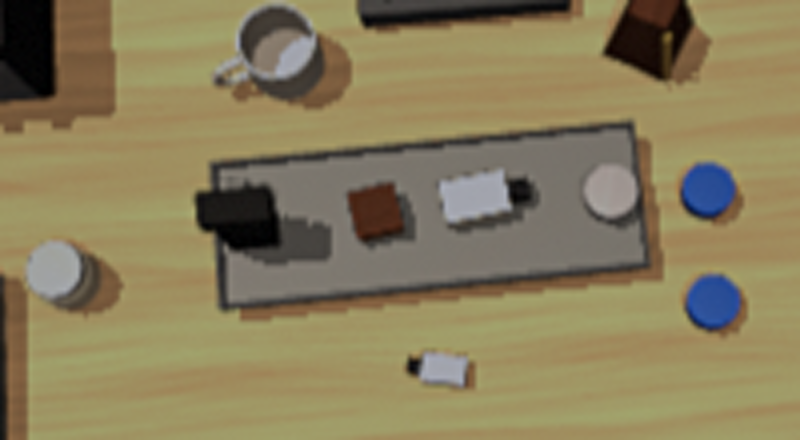

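View pics/sidec.png

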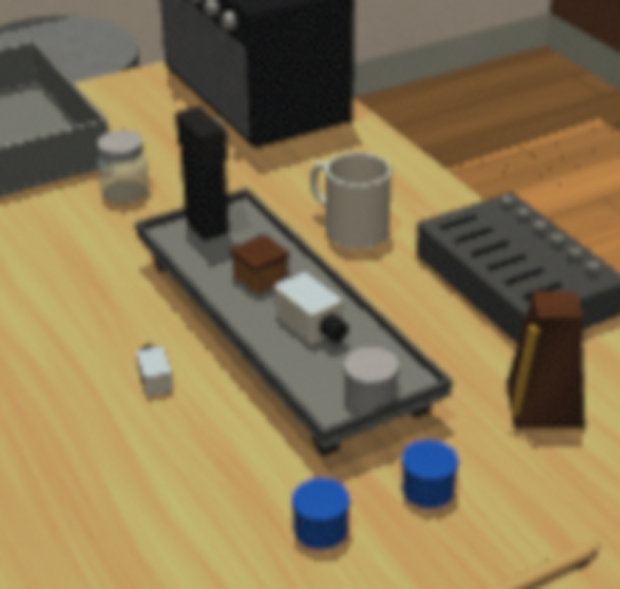

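Top view: the bottle on the tray is at px (239,189), and a smaller look-alike lies on the table at (230,231). The metal tin is on the tray at (272,187), with blue look-alikes at (296,186) and (297,215). The handle is at (178,192) and the wax box at (212,192). I'm choosing the large bottle on the tray. The crop confirms it, lying with its cap towards the tin. Next I'll measure exact poses from depth.

```bash
cat > h.py <<'E'
import numpy as np,cv2
def cloud(c):
    z=c["z_map"];v,u=np.mgrid[:z.shape[0],:z.shape[1]]
    P=np.stack([(u-c["cx"])/c["fx"]*z,(v-c["cy"])/c["fy"]*z,z],-1)
    W=(P-c["t"])@c["R"]; W[z<=0]=np.nan
    return W
def rect(pts):
    r=cv2.minAreaRect((pts*1000).astype(np.float32));return np.round(r[0],1),np.round(r[1],1),r[2]
E
python3 - <<'E'
import pickle,numpy as np,cv2
from h import *
for n in("top","side"):
    c=pickle.load(open(n+"0.pkl","rb"));W=cloud(c);x,y,z=W[...,0],W[...,1],W[...,2]
    px=c["pixels"].astype(int);br=px.sum(-1)
    print(n,"table z",np.nanmedian(z[(abs(x-.43)<.02)&(abs(y+.1)<.05)]))
    base=(x>.45)&(x<.72)&(y>-.2)&(y<.33)
    for nm,m in dict(floor=base&(z>.035)&(z<.065)&(y>-.18),bot=base&(abs(y)<.075)&(z>.07)&(z<.1),bottop=base&(abs(y)<.07)&(z>.08)&(z<.1)&(br>330),
        wax=base&(y>.06)&(y<.14)&(z>.075)&(z<.1),tin=base&(y<-.09)&(y>-.17)&(z>.08)&(z<.095),grip=base&(y>.15)&(y<.29)&(z>.178)&(z<.2),gripall=base&(y>.15)&(y<.29)&(z>.14)&(z<.2)).items():
        p=W[m]
        if len(p)>4: print(nm,len(p),np.round(np.median(p,0),4),rect(p[:,:2]), "z",np.round(np.percentile(p[:,2],[2,50,98]),3))
E
```

```text
top table z 0.000890966049885894
floor 3190 [0.5753 0.0508 0.0464] (array([588.5,  50.4]), array([153. , 431.3]), 1.156079888343811) z [0.036 0.046 0.061]
bot 219 [ 0.596  -0.0033  0.0853] (array([582.2,  11.5]), array([ 71.6, 122. ]), 44.73523712158203) z [0.072 0.085 0.095]
bottop 160 [0.5968 0.002  0.0871] (array([596.5,   2.9]), array([43.6, 64. ]), 6.712151527404785) z [0.081 0.087 0.096]
wax 148 [0.5911 0.1015 0.0859] (array([590.6, 101. ]), array([48. , 48.9]), 6.790233612060547) z [0.077 0.086 0.097]
tin 132 [ 0.5903 -0.1321  0.0875] (array([ 591.2, -132.4]), array([51.5, 49.2]), 84.70191955566406) z [0.081 0.088 0.094]
grip 177 [0.5844 0.2243 0.1884] (array([588.7, 224.4]), array([69.2, 44. ]), 88.29790496826172) z [0.179 0.188 0.196]
gripall 222 [0.5818 0.2241 0.1873] (array([589.5, 224.2]), array([70.2, 45.8]), 89.10204315185547) z [0.147 0.187 0.196]
side table z 0.0009388140641804499
floor 3074 [0.568  0.0044 0.0473] (array([588.5,  50.5]), array([155.4, 439.4]), 1.0785309076309204) z [0.041 0.047 0.062]
bot 289 [ 0.5928 -0.0111  0.0858] (array([593.5,  10.3]), array([ 44.9, 132.5]), 6.990840911865234) z [0.071 0.086 0.091]
bottop 184 [ 0.594  -0.0037  0.0877] (array([594.3,   2.7]), array([44.7, 75. ]), 8.122786521911621) z [0.081 0.088 0.092]
wax 152 [0.5892 0.0957 0.0852] (array([590. , 100.7]), array([51.1, 53.5]), 10.802104949951172) z [0.076 0.085 0.089]
tin 186 [ 0.5877 -0.1349  0.0879] (array([ 589.5, -134.3]), array([56.1, 51. ]), 59.518489837646484) z [0.081 0.088 0.091]
grip 135 [0.5806 0.2158 0.1892] (array([587.9, 223. ]), array([43.5, 72. ]), 1.4492703676223755) z [0.179 0.189 0.192]
gripall 277 [0.5757 0.2084 0.1776] (array([587.7, 221. ]), array([73.3, 45.4]), 87.39473724365234) z [0.144 0.178 0.192]
```

```bash
cat >> h.py <<'E'
from scipy.spatial.transform import Rotation as Ro
def go(pos,tilt,yaw):
    from rig import get_obs
    o=get_obs();R=Ro.from_quat(o["tcp_rot"])
    G=Ro.from_euler("z",yaw,degrees=True)*Ro.from_euler("x",180+tilt,degrees=True)
    d=R.inv().apply(np.array(pos)-o["position"])/.025
    r=np.degrees((R.inv()*G).as_rotvec())/5
    print("t",o["time"],"pos",np.round(o["position"],4),"F",np.round(o["contact_force"],1),"w",round(float(o["width"]),3),"zt",np.round(R.apply([0,0,1]),3),"xt",np.round(R.apply([1,0,0]),3))
    print("delta",np.round(d,2).tolist(),np.round(r,2).tolist())
E
python3 - <<'E'
from h import *
go([.606,-.085,.22],40,7)
go([.596,-.002,.2],0,7)
E
```

```text
t 1.2 pos [0.2339 0.6332 0.2483] F [1.1 0.2 0.1] w 1.002 zt [ 0. -0. -1.] xt [ 0.346  0.938 -0.   ]
delta [-21.79, 23.92, 1.13] [7.17, 4.37, 12.01]
t 1.2 pos [0.2339 0.6332 0.2483] F [1.1 0.2 0.1] w 1.002 zt [ 0. -0. -1.] xt [ 0.346  0.938 -0.   ]
delta [-18.82, 22.39, 1.93] [0.0, -0.0, 12.55]
```

>>> {"api": "play_rows", "payload": {
  "deltas": [
    [-11,12,-0.6,0,0,12.5,85],
    [-11,12,-0.6,0,0,12.5,85],
    [-11,12,-0.6,0,0,12.5,85],
    [-11,12,-0.6,0,0,12.5,85],
    [-11,12,-0.6,0,0,12.5,85],
    [-11,12,-0.6,0,0,12.5,85],
    [-11,12,-0.6,0,0,12.5,85],
    [-11,12,-0.6,0,0,12.5,85],
    [-11,12,-0.6,0,0,12.5,85],
    [-11,12,-0.6,0,0,12.5,85]
  ],
  "newtons": 30
}}

```text
time: 2.2
position: [0.4207, 0.2701, 0.2636]
tcp_rot: [0.998, 0.061, 0.0, -0.0]
contact_force: [0.0, 0.2, 0.3]
width: 0.995
```

Run:
```python
from h import *
go([.606,-.085,.22],40,7)
```

```text
t 2.2 pos [0.4207 0.2701 0.2636] F [0.  0.2 0.3] w 0.995 zt [ 0.     0.001 -1.   ] xt [0.992 0.123 0.001]
delta [5.61, 15.01, 1.74] [7.99, -0.0, 0.01]
```

>>> {"api": "play_rows", "payload": {
  "deltas": [
    [5.6,15,1.5,8,0,0,85],
    [5.6,15,1.5,8,0,0,85],
    [5.6,15,1.5,8,0,0,85],
    [5.6,15,1.5,8,0,0,85],
    [5.6,15,1.5,8,0,0,85],
    [5.6,15,1.5,8,0,0,85],
    [5.6,15,1.5,8,0,0,85],
    [5.6,15,1.5,8,0,0,85],
    [5.6,15,1.5,8,0,0,85],
    [5.6,15,1.5,8,0,0,85]
  ]
}}

```text
time: 3.2
position: [0.608, -0.084, 0.2244]
tcp_rot: [0.938, 0.059, -0.022, -0.341]
contact_force: [-0.5, 0.4, 1.3]
width: 0.994
```

Run:
```python
from h import *
from rig import vision
go([.606,-.072,.155],40,7)
go([.596,-.001,.0715],40,7)
for n in("side","top"):
    c=vision.camera(n);cv2.imwrite(f"pics/{n}1.png",cv2.resize(c["pixels"][100:300,110:350,::-1],None,fx=3,fy=3))
```

```text
t 3.2 pos [ 0.608  -0.084   0.2244] F [-0.5  0.4  1.3] w 0.994 zt [-0.081  0.638 -0.766] xt [ 0.992  0.125 -0.001]
delta [-0.02, 1.41, 2.44] [-0.0, 0.03, 0.03]
t 3.2 pos [ 0.608  -0.084   0.2244] F [-0.5  0.4  1.3] w 0.994 zt [-0.081  0.638 -0.766] xt [ 0.992  0.125 -0.001]
delta [-0.06, 1.36, 6.84] [-0.0, 0.03, 0.03]
```

View pics/side1.png

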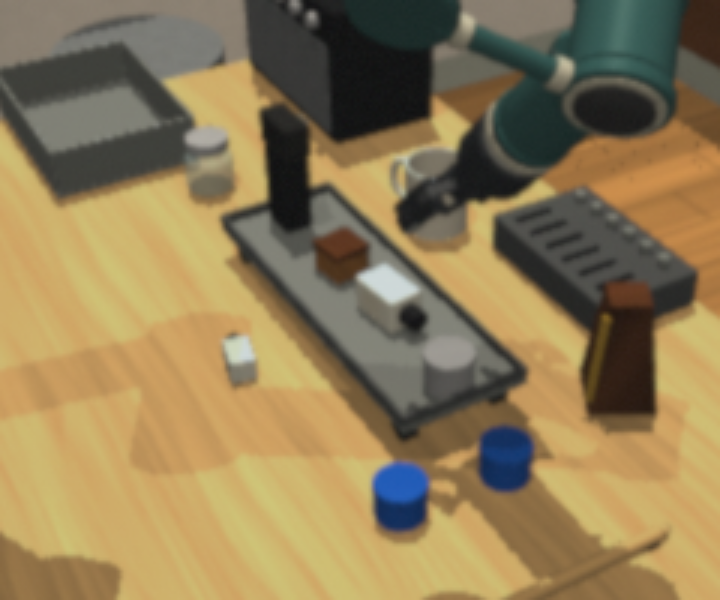

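The gripper hovers tilted, in front of the mug in this view. The bottle (px ~390,295), box and tin are undisturbed. Now I'll approach along the tool axis.

>>> {"api": "play_rows", "payload": {
  "deltas": [
    [0,1.4,1.0,0,0,0,85],
    [0,1.4,2.5,0,0,0,85],
    [0,1.4,3.8,0,0,0,85],
    [0,1.4,5.0,0,0,0,85],
    [0,1.4,6.0,0,0,0,85],
    [0,1.4,6.6,0,0,0,85],
    [0,1.4,6.8,0,0,0,85],
    [0,1.4,6.8,0,0,0,85]
  ]
}}

```text
time: 4.1
position: [0.5954, -0.0001, 0.0733]
tcp_rot: [0.938, 0.06, -0.022, -0.341]
contact_force: [0.1, -0.0, -0.1]
width: 1.0
```

Run:
```python
from h import *
from rig import vision
go([.596,-.001,.0715],40,7)
for n in("side","top"):
    c=vision.camera(n);cv2.imwrite(f"pics/{n}2.png",cv2.resize(c["pixels"][140:260,160:320,::-1],None,fx=5,fy=5))
```

```text
t 4.1 pos [ 5.954e-01 -1.000e-04  7.330e-02] F [ 0.1 -0.  -0.1] w 1.0 zt [-0.082  0.638 -0.766] xt [ 0.992  0.128 -0.   ]
delta [0.02, 0.07, 0.03] [-0.0, 0.04, 0.05]
```

View pics/side2.png

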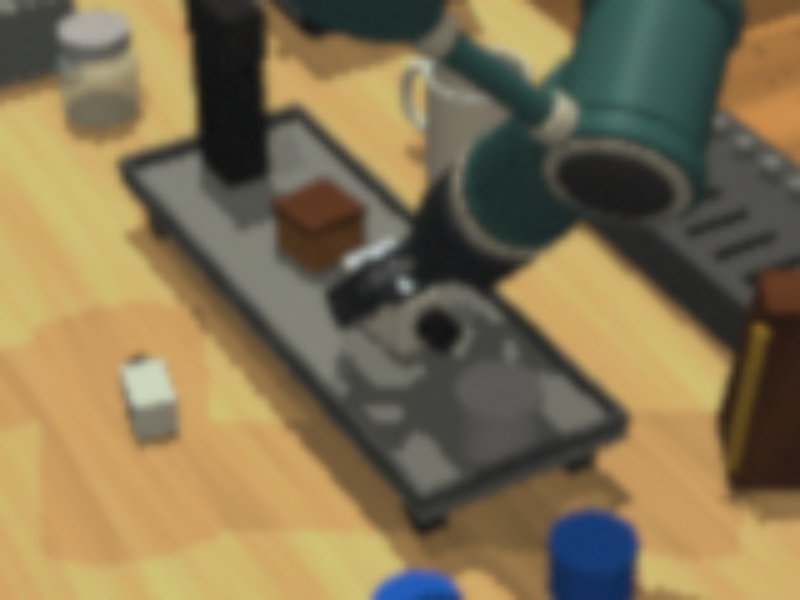

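View pics/top2.png

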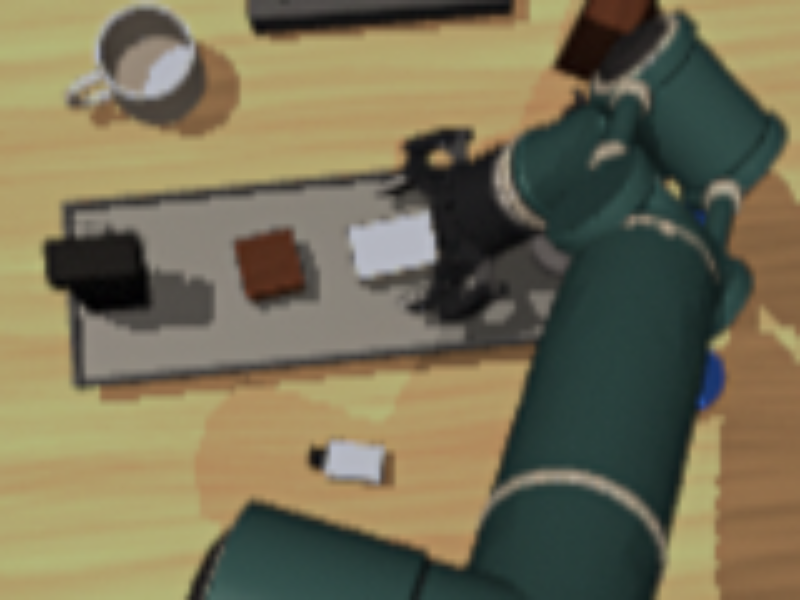

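The fingers straddle the bottle symmetrically (top view px ~430,160 and ~440,300, with the bottle between them). Closing.

>>> {"api": "play_rows", "payload": {
  "deltas": [
    [0,0,0,0,0,0,30],
    [0,0,0,0,0,0,30],
    [0,0,0,0,0,0,30],
    [0,0,0,0,0,0,30],
    [0,0,0,0,0,0,30],
    [0,0,0,0,0,0,30],
    [0,0,0,0,0,0,30],
    [0,0,0,0,0,0,30]
  ],
  "newtons": 40
}}

```text
time: 5.0
position: [0.5963, -0.0017, 0.0737]
tcp_rot: [0.938, 0.059, -0.021, -0.341]
contact_force: [0.7, -4.0, 6.6]
width: 0.484
```

Run:
```python
from h import *
go([.596,-.020,.145],40,7)
go([.600,-.025,.145],-50,7)
```

```text
t 5.0 pos [ 0.5963 -0.0017  0.0737] F [ 0.7 -4.   6.6] w 0.484 zt [-0.08   0.637 -0.766] xt [0.992 0.125 0.001]
delta [-0.1, -1.28, -2.65] [0.01, 0.02, 0.04]
t 5.0 pos [ 0.5963 -0.0017  0.0737] F [ 0.7 -4.   6.6] w 0.484 zt [-0.08   0.637 -0.766] xt [0.992 0.125 0.001]
delta [0.03, -1.11, -2.79] [-17.99, -0.02, 0.04]
```

>>> {"api": "play_rows", "payload": {
  "deltas": [
    [0,-0.3,-0.5,0,0,0,30],
    [0,-0.8,-1.4,0,0,0,30],
    [0,-1.2,-2.3,0,0,0,30],
    [0,-1.2,-2.7,0,0,0,30],
    [0,-1.2,-2.7,0,0,0,30]
  ]
}}

```text
time: 5.5
position: [0.5992, -0.0225, 0.1453]
tcp_rot: [0.938, 0.059, -0.02, -0.341]
contact_force: [0.0, 0.4, -1.2]
width: 0.484
```

Run:
```python
from h import *
from rig import vision
go([.600,-.025,.15],-50,7)
for n in("side",):
    c=vision.camera(n);cv2.imwrite(f"pics/{n}3.png",cv2.resize(c["pixels"][140:260,160:320,::-1],None,fx=5,fy=5))
```

```text
t 5.5 pos [ 0.5992 -0.0225  0.1453] F [ 0.   0.4 -1.2] w 0.484 zt [-0.078  0.636 -0.767] xt [0.992 0.125 0.003]
delta [0.02, -0.04, -0.21] [-17.98, -0.04, 0.04]
```

View pics/side3.png

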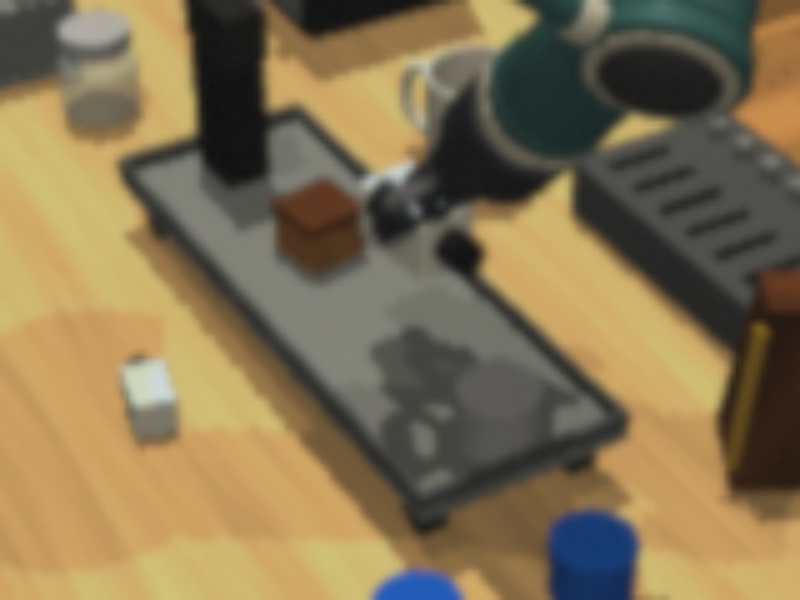

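The bottle is held and lifted, cap at px (460,250). Turning it upright.

>>> {"api": "play_rows", "payload": {
  "deltas": [
    [0,0,0,-1.5,0,0,30],
    [0,0,0,-3,0,0,30],
    [0,0,0,-4.5,0,0,30],
    [0,0,0,-6,0,0,30],
    [0,0,0,-7.5,0,0,30],
    [0,0,0,-9,0,0,30],
    [0,0,0,-9,0,0,30]
  ]
}}

```text
time: 6.25
position: [0.5963, -0.0181, 0.1421]
tcp_rot: [0.997, 0.066, 0.001, 0.044]
contact_force: [-0.2, 0.9, -1.8]
width: 0.485
```

>>> {"api": "play_rows", "payload": {
  "deltas": [
    [0,0,0,-1.5,0,0,30],
    [0,0,0,-3,0,0,30],
    [0,0,0,-4.5,0,0,30],
    [0,0,0,-6,0,0,30],
    [0,0,0,-7.5,0,0,30],
    [0,0,0,-9,0,0,30],
    [0,0,0,-9,0,0,30]
  ]
}}

```text
time: 6.95
position: [0.595, -0.0208, 0.1385]
tcp_rot: [0.904, 0.06, 0.021, 0.422]
contact_force: [-0.2, -0.2, -1.9]
width: 0.488
```

Run:
```python
from h import *
from rig import vision
import pickle
go([.595,-.025,.083],-50,7)
for n in("side","top"):
    c=vision.camera(n);cv2.imwrite(f"pics/{n}4.png",cv2.resize(c["pixels"][100:260,140:340,::-1],None,fx=4,fy=3.75));pickle.dump(c,open(n+"4.pkl","wb"))
```

```text
t 6.95 pos [ 0.595  -0.0208  0.1385] F [-0.2 -0.2 -1.9] w 0.488 zt [ 0.09  -0.761 -0.643] xt [ 0.992  0.127 -0.012]
delta [0.01, -1.59, 1.56] [-0.0, 0.04, 0.14]
```

View pics/side4.png

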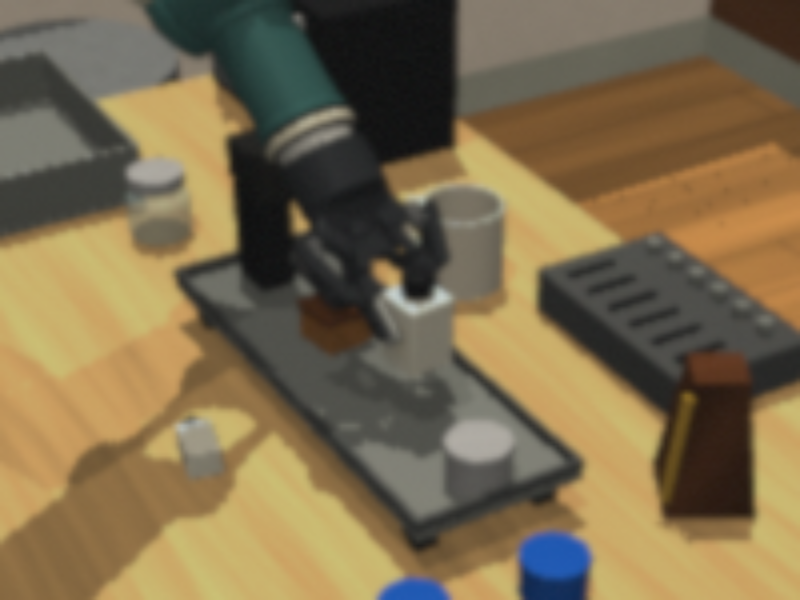

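View pics/top4.png

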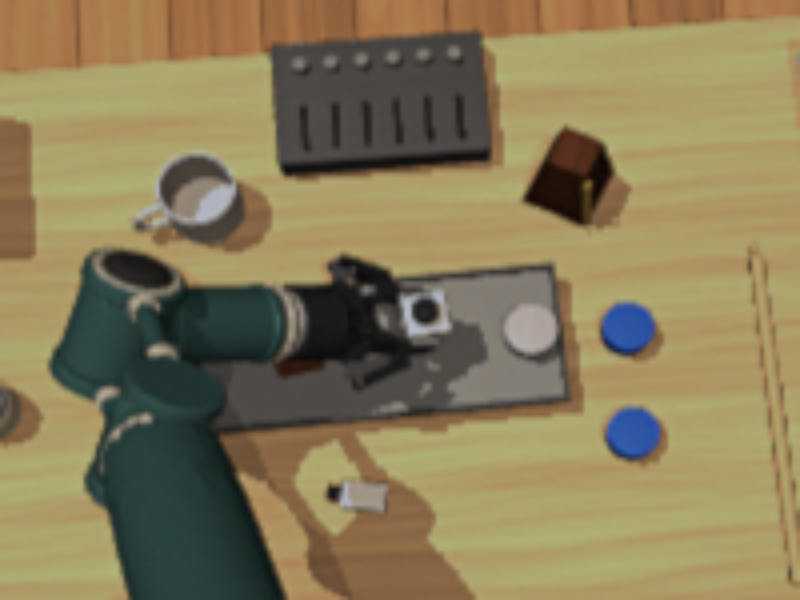

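Both views show the bottle upright, cap up at side px (418,285) and top px (425,312), with the box and tin clear. Checking tilt and base height from depth.

Run:
```python
import pickle
from h import *
c=pickle.load(open("side4.pkl","rb"));W=cloud(c);br=c["pixels"].astype(int).sum(-1);sat=np.ptp(c["pixels"].astype(int),axis=-1)
x,y,z=W[...,0],W[...,1],W[...,2]
# -y face of bottle
m=(abs(x-.6)<.05)&(y>-.07)&(y<.02)&(z>.06)&(z<.2)
white=m&(br>300)&(sat<60)
print("white z",np.percentile(z[white],[0,1,5,50,95,99]))
print("all z",np.percentile(z[m],[1,99,100]))
f=white&(z>.1)&(z<.155)
p=W[f];print(len(p))
# plane of -y face by ransac
best=None;rng=np.random.default_rng(0)
for i in range(500):
    q=p[rng.choice(len(p),3,0)];n=np.cross(q[1]-q[0],q[2]-q[0]);n/=np.linalg.norm(n)+1e-12
    k=abs((p-q[0])@n)<.002
    if best is None or k.sum()>best.sum():best=k
q=p[best];n=np.linalg.svd(q-q.mean(0))[2][2];print("face",best.sum(),n,q.mean(0))
c=pickle.load(open("top4.pkl","rb"));W=cloud(c);br=c["pixels"].astype(int).sum(-1);x,y,z=W[...,0],W[...,1],W[...,2]
m=(abs(x-.6)<.05)&(y>-.07)&(y<.0)&(z>.14)
s=m&(br>330);print("shoulder",np.median(W[s],0),rect(W[s][:,:2]))
s=m&(br<200)&(abs(x-.597)<.02)&(y<-.015);print("cap",np.median(W[s],0),rect(W[s][:,:2]))
```

```text
white z [0.10000387 0.10394612 0.10794198 0.14869723 0.16798456 0.17052964]
all z [0.10505414 0.19496594 0.19987792]
196
face 108 [ 0.06558698 -0.99783404 -0.00505636] [ 0.59553529 -0.04943389  0.13196148]
shoulder [ 0.59225451 -0.02848747  0.16618089] (array([597.3, -29.7]), array([42.1, 41.2]), 6.710161209106445)
cap [ 0.59476469 -0.02973581  0.18876615] (array([594.6, -28.1]), array([18.8, 17.8]), 85.6535415649414)
```

>>> {"api": "play_rows", "payload": {
  "deltas": [
    [0,-0.3,0.25,0,0,0,30],
    [0,-0.7,0.6,0,0,0,30],
    [0,-1.1,0.92,0,0,0,30],
    [0,-1.4,1.18,0,0,0,30],
    [0,-1.6,1.34,0,0,0,30],
    [0,-1.6,1.34,0,0,0,30],
    [0,-1.6,1.34,0,0,0,30]
  ]
}}

```text
time: 7.75
position: [0.5983, -0.0215, 0.0918]
tcp_rot: [0.904, 0.057, 0.027, 0.422]
contact_force: [-0.2, 0.0, -0.7]
width: 0.484
```

>>> {"api": "play_rows", "payload": {
  "deltas": [
    [0,-0.06,0.05,0,0,0,30],
    [0,-0.12,0.1,0,0,0,30],
    [0,-0.15,0.13,0,0,0,30],
    [0,-0.18,0.15,0,0,0,30],
    [0,-0.18,0.15,0,0,0,30]
  ]
}}

```text
time: 8.25
position: [0.5982, -0.0215, 0.0859]
tcp_rot: [0.905, 0.057, 0.027, 0.422]
contact_force: [-0.3, 0.4, -1.2]
width: 0.484
```

>>> {"api": "play_rows", "payload": {
  "deltas": [
    [0,-0.03,0.025,0,0,0,30],
    [0,-0.06,0.05,0,0,0,30],
    [0,-0.06,0.05,0,0,0,30]
  ]
}}

```text
time: 8.55
position: [0.5982, -0.0215, 0.0839]
tcp_rot: [0.904, 0.057, 0.027, 0.422]
contact_force: [-0.6, 0.3, -0.7]
width: 0.485
```

>>> {"api": "play_rows", "payload": {
  "deltas": [
    [0,-0.03,0.025,0,0,0,30],
    [0,-0.06,0.05,0,0,0,30],
    [0,-0.06,0.05,0,0,0,30]
  ]
}}

```text
time: 8.85
position: [0.5983, -0.0215, 0.0837]
tcp_rot: [0.904, 0.057, 0.027, 0.423]
contact_force: [-3.7, 1.9, 6.4]
width: 0.482
```

Contact with the tray floor is felt (6.4 N). Easing off slightly and opening.

>>> {"api": "play_rows", "payload": {
  "deltas": [
    [0,0.03,-0.025,0,0,0,30],
    [0,0.04,-0.03,0,0,0,50],
    [0,0.04,-0.03,0,0,0,65],
    [0,0.04,-0.03,0,0,0,85],
    [0,0.04,-0.03,0,0,0,85],
    [0,0.04,-0.03,0,0,0,85]
  ]
}}

```text
time: 9.45
position: [0.5982, -0.0216, 0.0832]
tcp_rot: [0.904, 0.057, 0.027, 0.422]
contact_force: [-0.3, 0.2, 0.2]
width: 0.993
```

Run:
```python
from h import *
from rig import vision
import pickle
go([.590,.05,.15],-50,7)
for n in("side",):
    c=vision.camera(n);cv2.imwrite(f"pics/{n}5.png",cv2.resize(c["pixels"][100:260,140:340,::-1],None,fx=4,fy=3.75));pickle.dump(c,open(n+"4.pkl","wb"))
```

```text
t 9.45 pos [ 0.5982 -0.0216  0.0832] F [-0.3  0.2  0.2] w 0.993 zt [ 0.096 -0.76  -0.643] xt [ 0.992  0.126 -0.   ]
delta [0.03, 0.19, -3.92] [0.0, -0.03, 0.03]
```

View pics/side5.png

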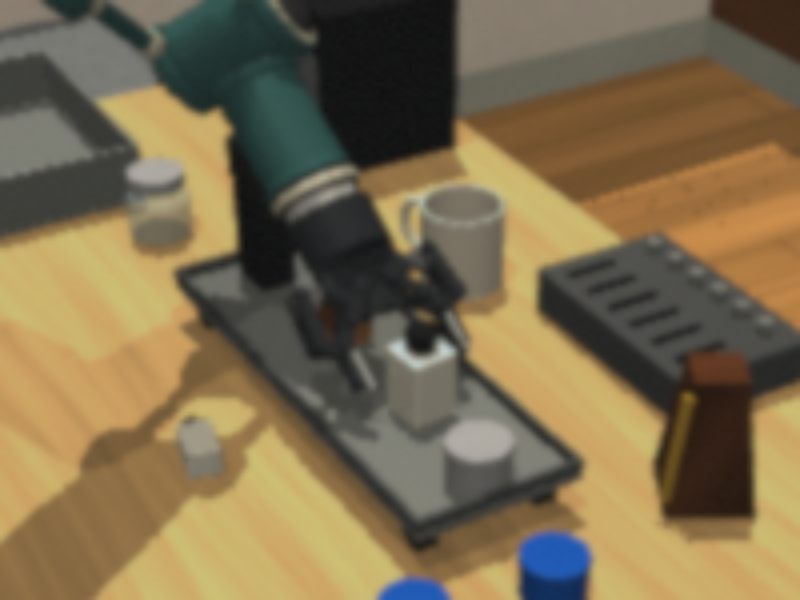

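The bottle stands free at px (420,385), with the jaws clear on both sides. Retracting.

>>> {"api": "play_rows", "payload": {
  "deltas": [
    [0,0,-0.6,0,0,0,85],
    [0,0.4,-1.4,0,0,0,85],
    [0,1.6,-2.2,0,0,0,85],
    [0,3.0,-3.2,0,0,0,85],
    [0,4.5,-4.5,0,0,0,85],
    [0,4.5,-4.5,0,0,0,85]
  ]
}}

```text
time: 10.1
position: [0.6004, -0.0061, 0.2513]
tcp_rot: [0.905, 0.055, 0.033, 0.421]
contact_force: [1.3, 0.2, 0.8]
width: 0.997
```

Run:
```python
from h import *
go([.5855,.2255,.29],0,1.1)
```

```text
t 10.1 pos [ 0.6004 -0.0061  0.2513] F [1.3 0.2 0.8] w 0.997 zt [ 0.106 -0.758 -0.643] xt [0.992 0.127 0.015]
delta [0.61, -4.79, -8.08] [9.97, -0.7, 1.08]
```

>>> {"api": "play_rows", "payload": {
  "deltas": [
    [0.2,-0.5,-2.5,1.7,0,0,85],
    [0.4,-2,-4.5,3.4,-0.2,0.4,85],
    [0.6,-4.8,-8.1,10,-0.7,1.1,85],
    [0.6,-4.8,-8.1,10,-0.7,1.1,85],
    [0.6,-4.8,-8.1,10,-0.7,1.1,85],
    [0.6,-4.8,-8.1,10,-0.7,1.1,85],
    [0.6,-4.8,-8.1,10,-0.7,1.1,85],
    [0.6,-4.8,-8.1,10,-0.7,1.1,85]
  ]
}}

```text
time: 10.9
position: [0.5819, 0.2237, 0.2801]
tcp_rot: [1.0, 0.008, -0.007, 0.001]
contact_force: [-0.4, 0.2, 0.2]
width: 0.996
```

Run:
```python
from h import *
from rig import vision
import pickle
for n in("top","side"):
    c=vision.camera(n);cv2.imwrite(f"pics/{n}6.png",cv2.resize(c["pixels"][100:260,140:340,::-1],None,fx=4,fy=3.75));pickle.dump(c,open(n+"6.pkl","wb"))
    W=cloud(c);x,y,z=W[...,0],W[...,1],W[...,2];br=c["pixels"].astype(int).sum(-1)
    m=(abs(x-.597)<.05)&(abs(y+.028)<.05)&(z>.09)&(z<.2)
    s=m&(br>330)&(z>.105);print(n,"shoulder",np.median(W[s],0),rect(W[s][:,:2]))
    s=m&(z>.122);print("cap",np.median(W[s],0),rect(W[s][:,:2]))
    b=(x>.53)&(x<.65)&(y>.16)&(y<.29)&(z>.145)&(z<.195)
    if b.sum()>10: print("grip",b.sum(),rect(W[b][:,:2]),np.percentile(z[b],98))
go([.5855,.2255,.29],0,1.1)
```

```text
top shoulder [ 0.59630183 -0.03139359  0.11232634] (array([599. , -30.2]), array([43.5, 40.3]), 4.4056782722473145)
cap [ 0.5993882  -0.0298441   0.13184542] (array([600.3, -29.5]), array([24.1, 24.1]), 4.940427303314209)
grip 50 (array([583.5, 221.7]), array([32.5, 41.6]), 66.61222839355469) 0.19460328851296588
side shoulder [ 0.5891222  -0.04147046  0.11106569] (array([597.8, -32.8]), array([42.4, 40.9]), 7.841160297393799)
cap [ 0.59734876 -0.03540599  0.13333033] (array([598.1, -30.3]), array([24.6, 25.3]), 39.59649658203125)
grip 269 (array([587.1, 222.6]), array([43.1, 74.5]), 1.7722171545028687) 0.19218109495570831
t 11.0 pos [0.5816 0.2246 0.2795] F [-0.1  0.6 -0.4] w 0.995 zt [-0.016 -0.002 -1.   ] xt [ 1.     0.018 -0.016]
delta [0.15, -0.03, -0.42] [0.03, 0.18, -0.02]
```

View pics/side6.png

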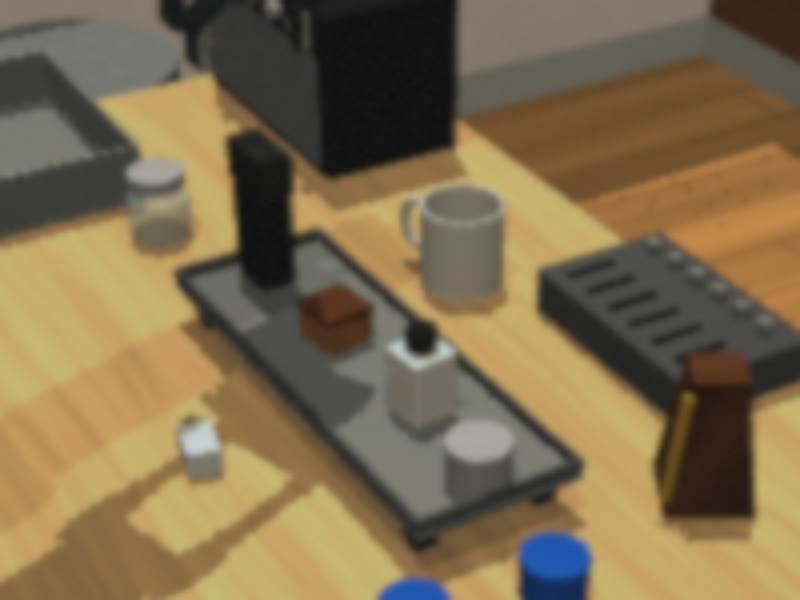

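View pics/top6.png

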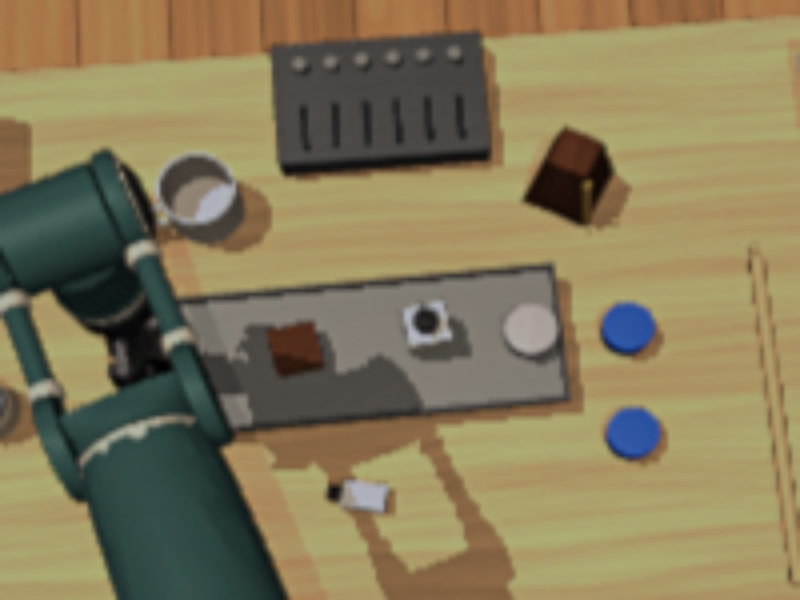

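The bottle stands at (0.599, -0.030) with its shoulder at z≈0.111 as expected. The tray, neighbours and mug are unmoved. Descending onto the grip.

Run:
```python
from h import *
go([.585,.224,.165],0,1.1)
```

```text
t 11.0 pos [0.5816 0.2246 0.2795] F [-0.1  0.6 -0.4] w 0.995 zt [-0.016 -0.002 -1.   ] xt [ 1.     0.018 -0.016]
delta [0.21, 0.02, 4.58] [0.03, 0.18, -0.02]
```

>>> {"api": "play_rows", "payload": {
  "deltas": [
    [0.2,0,0,0,0.2,0,85],
    [0.2,0,1.2,0,0.2,0,85],
    [0.2,0,2.4,0,0.2,0,85],
    [0.2,0,3.4,0,0.2,0,85],
    [0.2,0,4.1,0,0.2,0,85],
    [0.2,0,4.5,0,0.2,0,85],
    [0.2,0,4.5,0,0.2,0,85]
  ],
  "newtons": 60
}}

```text
time: 11.7
position: [0.5843, 0.2246, 0.1654]
tcp_rot: [1.0, 0.009, -0.0, 0.001]
contact_force: [-0.3, -0.3, 0.1]
width: 0.996
```

Run:
```python
from h import *
from rig import vision
go([.585,.224,.165],0,1.1)
c=vision.camera("side");cv2.imwrite("pics/side7.png",cv2.resize(c["pixels"][90:210,140:300,::-1],None,fx=5,fy=5))
```

```text
t 11.7 pos [0.5843 0.2246 0.1654] F [-0.3 -0.3  0.1] w 0.996 zt [-0.    -0.001 -1.   ] xt [ 1.     0.018 -0.   ]
delta [0.03, 0.02, 0.01] [0.02, 0.0, -0.02]
```

View pics/side7.png

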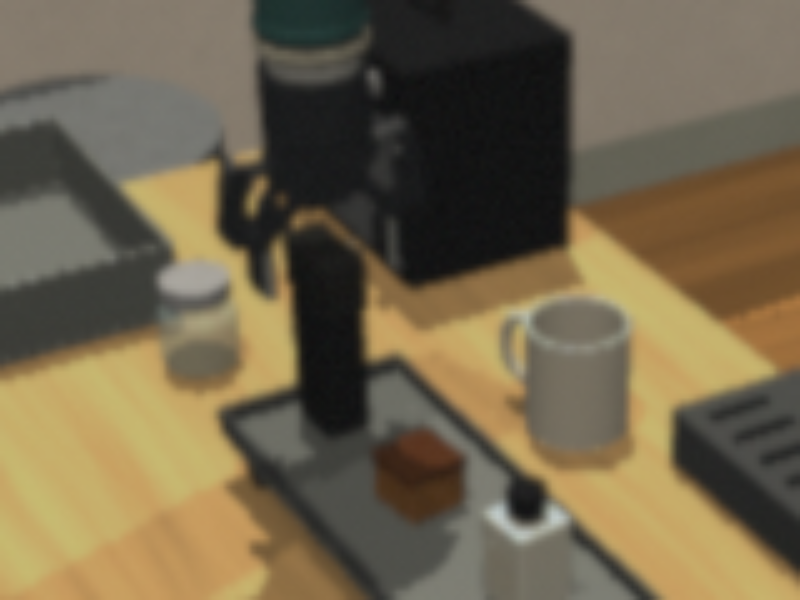

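The jaws straddle the grip (tips at px ~265,290 and ~400,260). Squeezing.

>>> {"api": "play_rows", "payload": {
  "deltas": [
    [0,0,0,0,0,0,60],
    [0,0,0,0,0,0,45],
    [0,0,0,0,0,0,30],
    [0,0,0,0,0,0,25],
    [0,0,0,0,0,0,25],
    [0,0,0,0,0,0,25],
    [0,0,0,0,0,0,25],
    [0,0,0,0,0,0,25],
    [0,0,0,0,0,0,25]
  ],
  "newtons": 60
}}

```text
time: 12.65
position: [0.585, 0.2248, 0.1698]
tcp_rot: [1.0, 0.008, 0.001, -0.0]
contact_force: [-6.3, -0.8, 8.2]
width: 0.414
```

The opening is 35.4 mm, which matches the button-in width (36 mm); the tool feels 8 N upwards, so the handle is still in. Pulling up.

>>> {"api": "play_rows", "payload": {
  "deltas": [
    [0,0,-0.2,0,0,0,25],
    [0,0,-0.4,0,0,0,25],
    [0,0,-0.7,0,0,0,25],
    [0,0,-1.0,0,0,0,25],
    [0,0,-1.3,0,0,0,25],
    [0,0,-1.6,0,0,0,25],
    [0,0,-1.9,0,0,0,25],
    [0,0,-2.1,0,0,0,25],
    [0,0,-2.2,0,0,0,25],
    [0,0,-2.2,0,0,0,25]
  ]
}}

```text
time: 13.65
position: [0.585, 0.2247, 0.2221]
tcp_rot: [1.0, 0.008, 0.001, -0.0]
contact_force: [-1.6, 3.1, -8.1]
width: 0.409
```

Run:
```python
from h import *
from rig import vision
go([.585,.224,.265],0,1.1)
c=vision.camera("side");cv2.imwrite("pics/side8.png",cv2.resize(c["pixels"][70:210,140:300,::-1],None,fx=4.2,fy=4.2))
```

```text
t 13.65 pos [0.585  0.2247 0.2221] F [-1.6  3.1 -8.1] w 0.409 zt [ 0.002  0.    -1.   ] xt [1.    0.017 0.002]
delta [0.0, 0.03, -1.71] [-0.0, -0.03, -0.03]
```

View pics/side8.png

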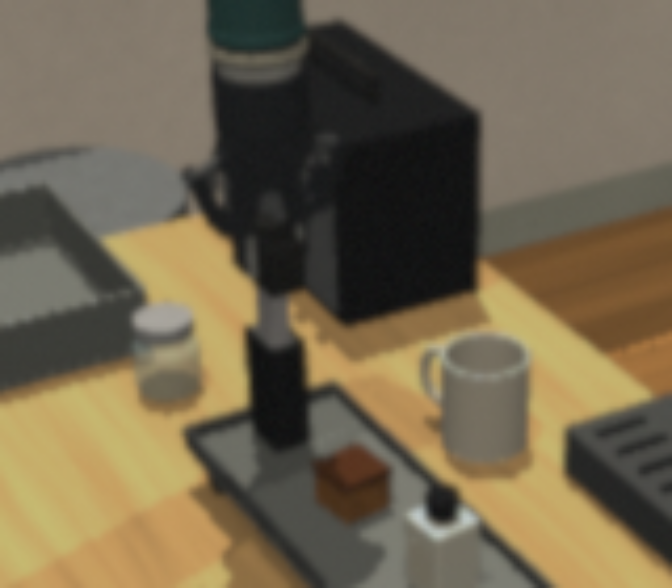

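The tube (px ~272,315) has come out with the grip and is at about the first stop. Continuing to the second.

>>> {"api": "play_rows", "payload": {
  "deltas": [
    [0,0,-0.2,0,0,0,25],
    [0,0,-0.5,0,0,0,25],
    [0,0,-0.8,0,0,0,25],
    [0,0,-1.1,0,0,0,25],
    [0,0,-1.4,0,0,0,25],
    [0,0,-1.7,0,0,0,25],
    [0,0,-1.85,0,0,0,25],
    [0,0,-1.9,0,0,0,25],
    [0,0,-1.9,0,0,0,25]
  ]
}}

```text
time: 14.6
position: [0.585, 0.2247, 0.2699]
tcp_rot: [1.0, 0.008, 0.001, -0.0]
contact_force: [-2.3, 4.0, -9.3]
width: 0.406
```

>>> {"api": "play_rows", "payload": {
  "deltas": [
    [0,0,-0.06,0,0,0,25],
    [0,0,-0.12,0,0,0,25],
    [0,0,-0.12,0,0,0,25]
  ]
}}

```text
time: 14.9
position: [0.5849, 0.2247, 0.2702]
tcp_rot: [1.0, 0.008, 0.001, 0.0]
contact_force: [0.0, 5.8, -17.8]
width: 0.406
```

The hard stop is reached: a 3 mm command moved it only 0.3 mm and the force rose to 18 N. Verifying.

>>> {"api": "play_rows", "payload": {
  "deltas": [
    [0,0,0,0,0,0,25],
    [0,0,0,0,0,0,25],
    [0,0,0,0,0,0,25]
  ]
}}

```text
time: 15.2
position: [0.5849, 0.2247, 0.2703]
tcp_rot: [1.0, 0.008, 0.001, 0.0]
contact_force: [0.7, 6.2, -17.2]
width: 0.41
```

Run:
```python
from h import *
from rig import vision
go([.585,.224,.265],0,1.1)
c=vision.camera("side");cv2.imwrite("pics/side9.png",cv2.resize(c["pixels"][40:300,120:340,::-1],None,fx=2.3,fy=2.3))
W=cloud(c);x,y,z=W[...,0],W[...,1],W[...,2];br=c["pixels"].astype(int).sum(-1)
m=(abs(x-.597)<.05)&(abs(y+.028)<.05)&(z>.09)&(z<.2)
s=m&(z>.122);print("cap",np.median(W[s],0),rect(W[s][:,:2]))
t=vision.camera("top");W=cloud(t);x,y,z=W[...,0],W[...,1],W[...,2]
for nm,k in dict(tin=(abs(x-.59)<.05)&(y<-.09)&(y>-.17)&(z>.08)&(z<.095),wax=(abs(x-.59)<.05)&(y>.06)&(y<.14)&(z>.075)&(z<.1)).items(): print(nm,rect(W[k][:,:2]))
```

```text
t 15.2 pos [0.5849 0.2247 0.2703] F [  0.7   6.2 -17.2] w 0.41 zt [ 0.001 -0.    -1.   ] xt [1.    0.017 0.001]
delta [0.0, 0.03, 0.21] [0.0, -0.01, -0.03]
cap [ 0.59655956 -0.03506939  0.13264768] (array([597.6, -32.1]), array([24. , 23.5]), 31.9884090423584)
tin (array([ 590.6, -132.3]), array([51.7, 50.4]), 86.98456573486328)
wax (array([591.1, 101.4]), array([49.2, 48. ]), 6.543587684631348)
```

View pics/side9.png

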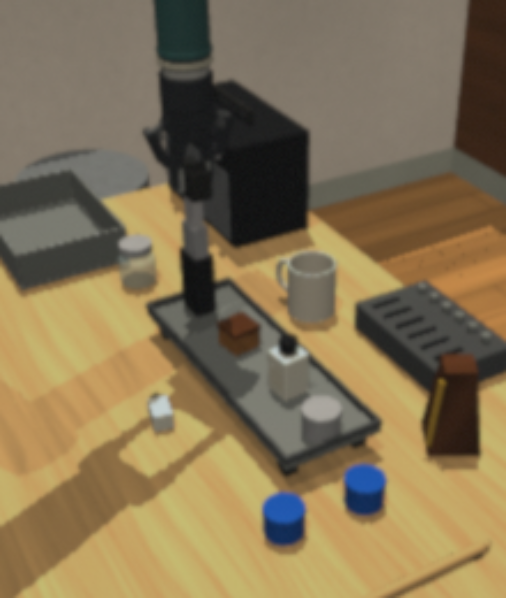

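Both tubes are out (px ~195,220), the bottle is upright (288,370) and the neighbours are unmoved. Handing in.

Run:
```python
from rig import bot
print(bot.sign_off())
```

```text
the job is handed in; nothing more can be done
None
```

I stood the bottle up on the tray between the tin and the wax box and let go of it. I then squeezed the handle's button in, pulled the handle up to its second stop, and handed the job in at about 15 s while still holding it there. The sign-off gives no verdict, so success rests on the checks below.

- **Bottle:** It stands upright at about (0.598, -0.031). Its cap top is at z ≈ 0.133 m, the height expected with its base on the tray floor.
- **Neighbours:** The tin and box centres are within about 1 mm of where they started. The other objects looked undisturbed in the last side picture, but I did not measure them again.
- **Button:** The jaws measured about 35 mm across the grip, which matches the button being in (36 mm); the joint itself could not be read.
- **Handle:** The grip rose about 100 mm and then stopped moving while the pull rose from 9 to about 17 N. Both tubes show in the picture.

No check failed. The tool did ride up about 4 mm as the fingers closed on the grip. The force on it was upward then, so I judged that the handle had not started to come out.

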